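# Mount the pressing drum on the juicer and lock it

## Robot

A 7-joint arm with a two-finger parallel gripper is mounted at the origin on the work surface. World frame = base frame: x ahead of the robot, y to its left, z up, the work surface at z = 0. Lengths are in m, angles in rad, forces in N, time in s.
With the tool pointing down it reaches from about 0.425 to 0.875 m from the base axis. Payload 4.7 kg.
Tool frame: the origin (TCP) lies midway between the tips of the shut fingers; the grasp point (between the pads) lies 19 mm behind it; z points along the fingers, y is the line along which they close (so a half turn about z gives the same grasp; the last joint's range is limited). The gripper opens to 85 mm and grips with 20 to 120 N. Pads are 22 mm wide; open, the fingers measure 114 mm over their backs; the gripper's body (76 mm by 85 mm) begins 54 mm behind the grasp point. The pads swing forward as they close: fully open they stand 13 mm farther back than shut.
Start: joints at [-1.291, 0.321, -0.07, 1.45, 0.023, 1.371, -0.057], TCP at [0.171, 0.627, 0.231] pointing down, gripper open.
Joint ranges: [-2.86, 2.86], [-0.3, 2.09], [-1.38, 1.24], [0.06, 2.45], [-1.56, 4.7], [0.09, 2.05], [-2.69, 2.69]. Speed limits (rad/s): [2.57, 2.57, 3.14, 3.14, 3.14, 3.14, 3.14].

## Interface

Orientations are given as a unit quaternion [x, y, z, w].
In Python, from workcell import get_state, snapshot, finish_job gives the robot as it stands.
- The arm moves only by the tool apply_moves, never from a script. Its argument "motion" is a list of rows, each a list of 5 numbers: the shift along the tool's x, y, z as a fraction of full scale, then the turn about the tool's z as a fraction of full scale, then the opening, from 0 (shut) to 1 (fully open). A call has 1 to 20 rows; each row is the pose to reach, as a shift and turn from the pose commanded when the call began, along the tool's axes at that moment, turning the shorter way round; what a row does not reach only later rows make up. Full scale, the value 1, is 0.8 m for a shift and 180 degrees for a turn. A row lasts 1/10 s, in which the tool goes at most 50 mm and 8.59 degrees, less where a joint would pass 70% of its speed; a pose out of reach is approached as far as the arm can. A call with a number of a shift or a turn outside -1 to 1 is refused whole. A call with a gripper value outside its range is refused whole. The fingers move at their own pace and stop on an object; "force" is the grip in N (left out, the last holds). Time passes only in rows, so rows that repeat a pose let the fingers close. It gives the time, the measured TCP pose, the force, the opening and the grip force at its end, in the units of the state.
- get_state(): the state, without advancing time (a new reading comes with each control period).
- snapshot(name): name is "scene" or "side" or "wrist"; returns a dict with "img" (480x640x3 uint8, red, green, blue), "fx", "fy", "cx", "cy" (pixels), "cam_to_world" (4x4, takes a point from camera to world coordinates). Camera axes: x right, y down, z forward; pixel columns grow to the right and rows downward; lengths in m; the calibration is good to about 2 mm. A picture is of the moment at which its call begins. There is no depth.
- finish_job(): hands the job in; it is judged then, once.
The state is a dict: "time": time; "q": joint angles; "joint_velocities": joint speeds; "joint_efforts": joint torques, N m; "ee_pos": TCP position; "ee_rot": TCP orientation; "wrist_force": force on the tool from outside, world axes, zero at the start; "wrist_torque": the same for the moment, N m; "grip_width": finger opening in m; "finger_force": force on a finger pad.
Only numpy, scipy, OpenCV 4.12 (cv2) and the standard library are available. Lean on these libraries where they do the work, as an engineer would, in place of code of your own. Each camera call takes 0.05 s, during which the arm holds its last target. There are 200 camera calls.

## Task

Put the juicer back together: set the pressing drum upright and centred on the small raised pedestal of the juicer, with its spout pointing to the juicer's front, lowering it gently rather than letting it drop. Let go of it, then turn the black lock collar clockwise by its lever until the lever stands over the black bar mark, so that the claws hold the drum. Leave the cup, the jug and the spatula where they are.

Things in the scene. Friction and masses are not known exactly. Their poses are not given: they have to be found in the camera images.
- juicer: Juicer motor base, fixed. Aluminium housing 200 (x) by 180 (y) mm, top at z = 90 mm; on its centre a steel pedestal 60 mm in diameter, flat top at z = 120 mm. Origin: centre of the underside, on the counter; z up. Its front (black panel and knob) faces its own -x, towards the robot. Two flat black marks on the housing's right (-y): a dot (open) and a bar (locked).
- juicer_seat (a point): Centre of the pedestal's flat top, z = 120 mm, on the lock collar's axis; axes as the juicer's.
- lock_mark (a point): Centre of the black bar mark (16 by 18 mm) on the housing's top, 86 mm from the pedestal's axis, at -122 degrees about z from the juicer's +x. The dot mark lies at -65 degrees.
- collar (a joint): Lock collar's angle about the pedestal's axis, rad, growing clockwise from above: 0 lever over the dot (open), 1.0 over the bar (locked), stop at 1.08. Black disc 152 mm in diameter, top at z = 106 mm, with two steel claws half a turn apart. Open, the claws lie at -33 and 147 degrees in the juicer's frame; locked, at -90 and 90, over the drum's lugs.
- claw (a point): Hook of one of the collar's two claws, at radius 60 mm, on the hook's underside at z = 132 mm; the other is half a turn on. A claw is 18 mm wide, 138 mm high; its upright stands at radius 69 to 76 mm, the hook reaches in to radius 50 mm.
- lever_grip (a point): Grip point on the collar's lever, 124 mm from the pedestal's axis, z = 140 mm: an upright black paddle 32 mm long (radially), 12 mm thick, from z = 96 to 158 mm, to be pinched from above across its thickness or pushed. Its frame turns with the collar and equals the juicer's at joint 0.
- drum: Loose pressing drum, smoky dark plastic, about 0.45 kg, 130 mm tall, upright on the counter. Origin: centre of its flat underside; z up. Round body 80 mm in diameter to 76 mm height. At the foot two lugs, one each way along its y, to 60 mm from the axis, 24 mm wide, 8 mm thick. Spout towards its -x. Mounted, its axes are parallel to the juicer's.
- drum_chute (a point): On the drum's axis, 108 mm above its underside, inside the open rectangular feed chute on top: outside 52 mm (drum x) by 44 mm (drum y), walls 4 mm, from 76 to 130 mm height. A good grip height.
- drum_spout (a point): Tip of the drum's round spout (22 mm thick), 86 mm from its axis along its -x, 47 mm above its underside.
- cup: Bystander: lidded drink cup, 80 mm in diameter, 130 mm tall, standing upright. Origin: centre of its underside.
- jug: Bystander: open white plastic jug, 90 mm in diameter, 140 mm tall, standing upright. Origin: centre of its underside.
- turner: Bystander: spatula 200 mm long lying on a fixed white cutting board (120 by 220 by 14 mm). Origin near its middle, on its underside.
Mind the look-alikes: they are no part of the job. Leave any orange or pink look-alike of the drum alone.

How it is judged:
By the outcome, as a careful person would: the job done as asked, in the order asked, and still so for the second after the job is handed in, with the robot touching nothing.
It also fails if it takes over 51 s, if anything falls off the work surface, if the arm or the gripper's body presses on something with over 40 N, if the wrist force passes 120 N, or if a joint passes its speed limit or range.

## Working session

There is one attempt and no reset: what is moved stays moved. The work goes in short steps, Python scripts to look and compute and a tool call to move; the robot and the scene stay as the last step left them, time stands still between calls to the robot, and variables do not carry over. Pictures are saved under pics/ and viewed, at most 10 in all, crops included, and the job is handed in when it is done.

Besides the shell and the picture viewer there is one more tool, called after "Call:" in YAML: its name, and indented under it one key for each argument. apply_moves: Moves the arm, as the interface text tells. Its arguments: {"type":"object","properties":{"motion":{"type":"array","items":{"type":"array","items":{"type":"number","minimum":-1,"maximum":1}}},"force":{"type":"number"}},"required":["motion"]}

```bash
mkdir -p pics; ls
python3 - <<'E'
from workcell import *
import cv2,numpy as np
s=get_state();print({k:np.round(v,3).tolist() for k,v in s.items()})
for n in("scene","side"):
    d=snapshot(n);cv2.imwrite(f"pics/{n}0.png",d["img"][:,:,::-1]);np.savez(f"{n}0.npz",**d)
    print(n,d["fx"],d["fy"],d["cx"],d["cy"],np.round(d["cam_to_world"],3).tolist())
E
```

```text
pics
{'time': 0.0, 'q': [-1.291, 0.322, -0.07, 1.452, 0.023, 1.371, -0.057], 'joint_velocities': [-0.001, -0.002, 0.001, -0.001, -0.0, 0.002, 0.002], 'joint_efforts': [-0.001, -49.359, -0.383, -31.433, 0.013, 0.011, -0.0], 'ee_pos': [0.171, 0.627, 0.23], 'ee_rot': [0.132, 0.991, -0.001, -0.0], 'wrist_force': [0.957, -0.629, -0.97], 'wrist_torque': [-0.041, -0.001, -0.009], 'finger_force': 0.0, 'grip_width': 0.086}
scene 447.3140853144804 447.3140853144804 319.53838926060956 237.11787233414358 [[0.647, 0.651, -0.397, 0.923], [0.762, -0.546, 0.348, -0.276], [0.01, -0.528, -0.849, 0.802], [0.0, 0.0, 0.0, 1.0]]
side 495.0595407956015 495.0595407956015 317.04027999133854 238.07503551467678 [[-0.976, -0.142, 0.162, 0.45], [-0.215, 0.695, -0.686, 0.665], [-0.015, -0.705, -0.709, 0.805], [0.0, 0.0, 0.0, 1.0]]
```

View pics/scene0.png

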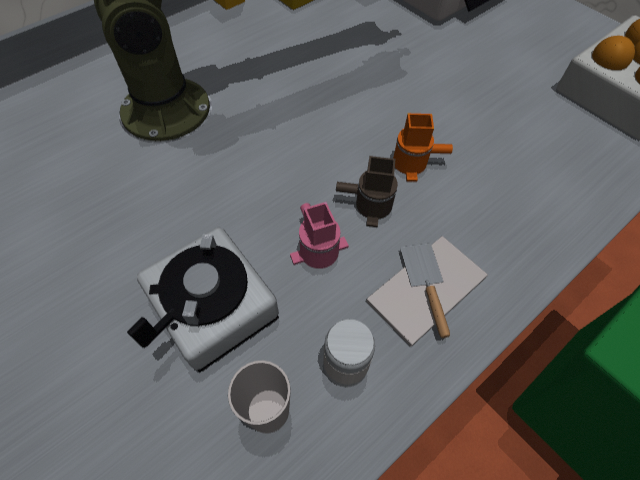

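View pics/side0.png

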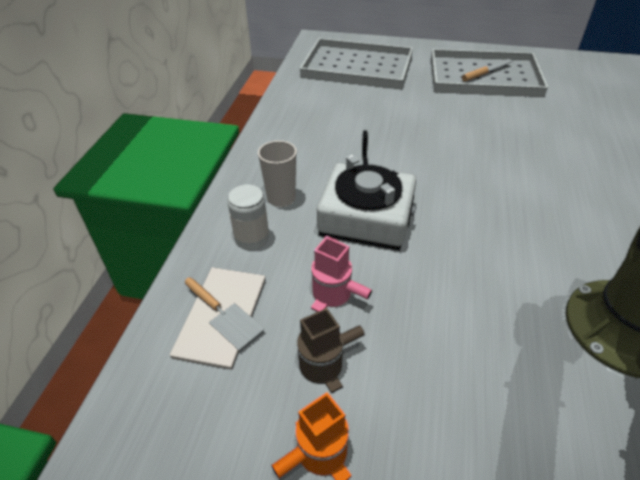

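Candidates for the drum are the dark one at scene (376,190), the orange at (415,148) and the pink at (320,240). By the description it is the dark one. Its spout points to the left in the scene view. The juicer is at (203,290), with the lever at (142,332), near the dot at (173,325) and the bar at (155,290).

Run:
```python
import cv2,numpy as np
a=cv2.imread("pics/scene0.png");b=cv2.imread("pics/side0.png")
f=lambda im,x,y,w,h,s:cv2.resize(np.clip(im[y:y+h,x:x+w]*1.0*1.6,0,255).astype('u1'),None,fx=s,fy=s,interpolation=cv2.INTER_CUBIC)
t=np.hstack([f(a,330,145,80,60*5//4,5),f(b,290,300,80,75+0,5)][:2])
t2=np.hstack([f(a,120,225,160,90*1+0,2.5),f(b,280,155,160,90,2.5)])
cv2.imwrite("pics/c1.png",np.vstack([t,t2])); print(t.shape,t2.shape)
```

```text
(375, 800, 3) (225, 800, 3)
```

View pics/c1.png

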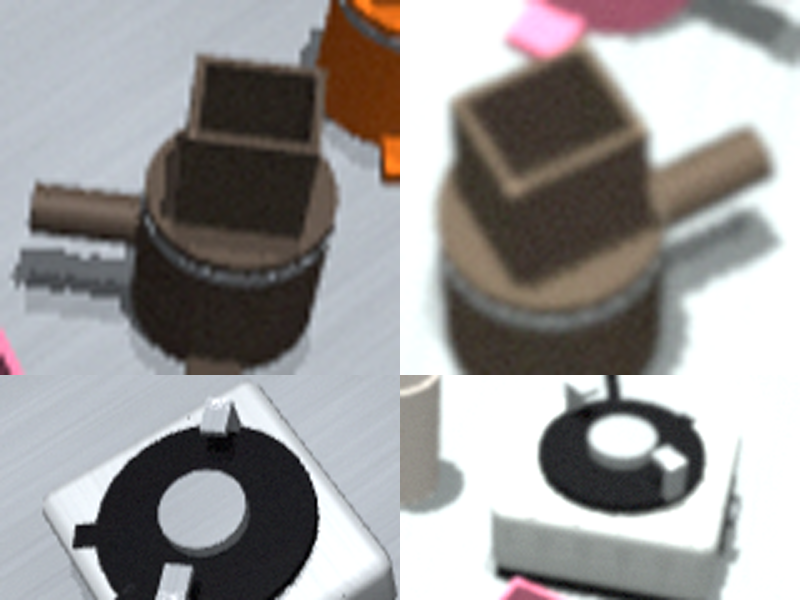

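The crop confirms the dark drum: chute corners are at scene crop (197,55), (326,68), (322,150) and (188,138), and the spout tip is near (35,208). The bar mark is at crop (85,536).

```bash
cat > h.py <<'E'
import numpy as np,cv2
def ray(d,p,z):
    p=np.atleast_2d(np.float64(p));v=np.c_[(p[:,0]-d["cx"])/d["fx"],(p[:,1]-d["cy"])/d["fy"],np.ones(len(p))]
    T=d["cam_to_world"];v=v@T[:3,:3].T;o=T[:3,3]
    return (o+v*((z-o[2])/v[:,2])[:,None])[:,:2]
ang=lambda v:np.degrees(np.arctan2(v[1],v[0])).round(1)
E
python3 - <<'E'
from h import *
S=np.load("scene0.npz");D=np.load("side0.npz")
c=lambda p,x,y,s:(np.array(p)+.5)/s-.5+np.array([x,y])
for n,d,p,sp in(("scene",S,c([(197,55),(326,68),(322,150),(188,138)],330,145,5),c([35,208],330,145,5)),("side",D,c([(53,103),(180,45),(248,132),(112,192)],290,300,5),c([365,155],290,300,5))):
    w=ray(d,p,.13);m=w.mean(0);e=np.roll(w,-1,0)-w
    t=ray(d,sp,.047)[0]
    print(n,"chute",m.round(4),"edges",[(round(np.linalg.norm(k),4),ang(k)) for k in e],"spout",t.round(3),ang(t-m),np.linalg.norm(t-m))
for n,d,seed in(("scene",S,(202,278)),("side",D,(370,181))):
    im=cv2.GaussianBlur(d["img"],(3,3),0)
    g=cv2.cvtColor(im,cv2.COLOR_RGB2GRAY);print(n,'ped px',im[seed[1],seed[0]])
    # collar disc: dark component touching
    k=(g<45).astype('u1');_,L,st,_=cv2.connectedComponentsWithStats(k)
    l=np.bincount(L[seed[1]-40:seed[1]+40,seed[0]-45:seed[0]+45].ravel())[1:].argmax()+1
    print("dark comp",st[l])
    x,y,w,h=st[l,:4]
    inv=(L!=l).astype('u1');_,M,s2,_=cv2.connectedComponentsWithStats(inv[y:y+h,x:x+w],connectivity=4);q=M[seed[1]-y,seed[0]-x]
    cn,_=cv2.findContours((M==q).astype('u1'),0,2);print("ped comp",s2[q])
    for cc in cn: print(cv2.fitEllipse(cc),(x,y))
E
```

```text
scene chute [0.5594 0.2001] edges [(np.float64(0.0514), np.float64(42.5)), (np.float64(0.0425), np.float64(-47.5)), (np.float64(0.052), np.float64(-136.5)), (np.float64(0.0434), np.float64(131.7))] spout [0.496 0.144] -138.6 0.08505292911397798
side chute [0.5587 0.203 ] edges [(np.float64(0.0482), np.float64(-138.8)), (np.float64(0.0415), np.float64(134.1)), (np.float64(0.0497), np.float64(39.4)), (np.float64(0.0399), np.float64(-47.9))] spout [0.491 0.146] -139.9 0.08796040218468844
scene ped px [116 121 125]
dark comp [ 128  246  119  101 4965]
ped comp [ 55  16  36  35 979]
((72.76274871826172, 33.0378532409668), (32.87655258178711, 36.2714958190918), 67.83019256591797) (np.int32(128), np.int32(246))
side ped px [160 168 168]
dark comp [ 337  133   64   77 1519]
ped comp [ 17  36  47  41 948]
((39.07316970825195, 55.18317794799805), (28.55204200744629, 50.6979866027832), 129.7922821044922) (np.int32(337), np.int32(133))
```

Run:
```python
import cv2,numpy as np
a=cv2.imread("pics/scene0.png");b=cv2.imread("pics/side0.png")
f=lambda im,x,y,w,h,s:cv2.resize(im[y:y+h,x:x+w],None,fx=s,fy=s,interpolation=cv2.INTER_CUBIC)
cv2.imwrite("pics/c2.png",np.hstack([f(a,120,222,160,150,2.5),f(b,310,125,120,150*3//4,10/3)]))
```

```text
Traceback (most recent call last):
ValueError: all the input array dimensions except for the concatenation axis must match exactly, but along dimension 0, the array at index 0 has size 375 and the array at index 1 has size 373
```

Run:
```python
import cv2,numpy as np
a=cv2.imread("pics/scene0.png");b=cv2.imread("pics/side0.png")
f=lambda im,x,y,w,h,s:cv2.resize(im[y:y+h,x:x+w],None,fx=s,fy=s,interpolation=cv2.INTER_CUBIC)
cv2.imwrite("pics/c2.png",np.hstack([f(a,120,225,160,150,2.5),f(b,310,125,100,94,4)[:375]]))
```

```text
(no output)
```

View pics/c2.png

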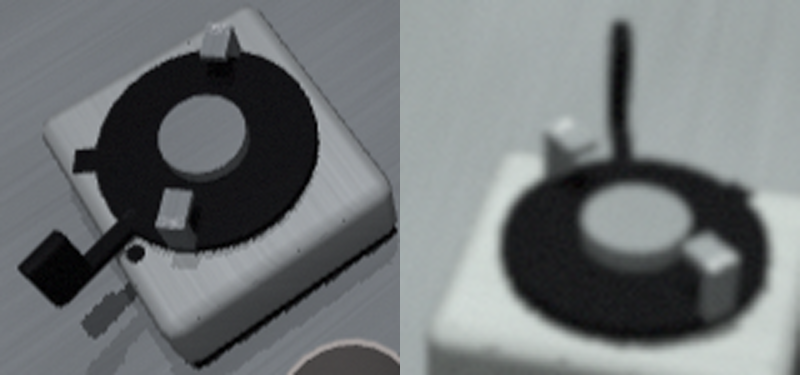

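Run:
```python
from h import *
S=np.load("scene0.npz");D=np.load("side0.npz")
a=lambda *p:(np.array(p)+.5)/2.5-.5+np.array([120,225])
b=lambda *p:(np.array(p)+.5)/4-.5+np.array([310-100,125])
pS=ray(S,a((203,134)),.12)[0];pD=ray(D,b((636,219)),.12)[0]
print("ped",pS.round(4),pD.round(4))
print("ped edges S",ray(S,a((158,136),(249,130),(203,95),(203,174)),.12).round(4).tolist(),"D",ray(D,b((579,220),(693,218),(636,182),(636,256)),.12).round(4).tolist())
c=pS
for n,d,p,z,f in(("clawA",S,(216,40),.138,a),("clawB",S,(174,203),.138,a),("clawA D",D,(714,252),.138,b),("clawB D",D,(569,130),.138,b),("dot",S,(136,254),.09,a),("bar",S,(84,160),.09,a),("barout",S,(74,160),.09,a),("lev",S,(44,254),.158,a),("levD",D,(621,25),.158,b),
 ("cornL",S,(45,122),.085,a),("cornT",S,(248,8),.085,a),("cornR",S,(395,195),.085,a),("cornB",S,(170,335),.085,a)):
    w=ray(d,f(p),z)[0];cc=pD if d is D else pS
    print(n,w.round(4),ang(w-cc),np.linalg.norm(w-cc).round(4))
for p,q in(((60,110),(220,15)),((270,25),(380,175)),((100,228),(160,320))):
    w=ray(S,a(p,q),.088);print("edge",ang(w[1]-w[0]))
```

```text
ped [ 0.5375 -0.2039] [ 0.5347 -0.199 ]
ped edges S [[0.5193, -0.2279], [0.555, -0.1784], [0.5119, -0.1877], [0.5627, -0.2199]] D [[0.5653, -0.192], [0.504, -0.206], [0.5394, -0.232], [0.5301, -0.1674]]
clawA [ 0.4916 -0.1597] 136.1 0.0637
clawB [ 0.5775 -0.2463] -46.7 0.0583
clawA D [ 0.4883 -0.1569] 137.7 0.0627
clawB D [ 0.5811 -0.2486] -46.9 0.068
dot [ 0.5677 -0.2827] -69.1 0.0844
bar [ 0.4846 -0.2749] -126.7 0.0886
barout [ 0.4801 -0.2802] -127.0 0.0955
lev [ 0.5661 -0.3242] -76.6 0.1236
levD [ 0.5646 -0.3292] -77.1 0.1336
cornL [ 0.4371 -0.2813] -142.4 0.1268
cornT [ 0.4486 -0.1162] 135.4 0.1249
cornR [ 0.6429 -0.1243] 37.1 0.132
cornB [ 0.6269 -0.2943] -45.3 0.1271
edge 87.8
edge -4.2
edge -1.6
```

Measured so far: drum at (0.559, 0.2015) with its x-axis at 41.5°. The juicer seat is at about (0.536, -0.202), yaw about -4°, with the collar at about 0.13 rad. I'll move above the drum, gripping along drum x (tool y at 41.5°).

Call:
apply_moves:
  motion:
    - [-0.6075,-0.386,0,0.185,1]
    - [-0.6075,-0.386,0,0.185,1]
    - [-0.6075,-0.386,0,0.185,1]
    - [-0.6075,-0.386,0,0.185,1]
    - [-0.6075,-0.386,0,0.185,1]
    - [-0.6075,-0.386,0,0.185,1]
    - [-0.6075,-0.386,0,0.185,1]
    - [-0.6075,-0.386,0,0.185,1]
    - [-0.6075,-0.386,0,0.185,1]
    - [-0.6075,-0.386,0,0.185,1]
    - [-0.6075,-0.386,0,0.185,1]
    - [-0.6075,-0.386,0,0.185,1]
    - [-0.6075,-0.386,0,0.185,1]
    - [-0.6075,-0.386,0,0.185,1]
    - [-0.6075,-0.386,0,0.185,1]
    - [-0.6075,-0.386,0,0.185,1]
    - [-0.6075,-0.386,0,0.185,1]

```text
time: 1.8
ee_pos: [0.5579, 0.2029, 0.2314]
ee_rot: [0.41, 0.912, 0.0, -0.0]
wrist_force: [0.6, 0.3, 0.3]
grip_width: 0.0858
finger_force: 0.0
```

```bash
cat >> h.py <<'E'
from scipy.spatial.transform import Rotation as R
def rel(s,p,yawy=None):
    "fractions for target TCP p, tool y azimuth yawy (deg)"
    r=R.from_quat(s["ee_rot"]);M=r.as_matrix();y=np.degrees(np.arctan2(M[1,1],M[0,1]))
    d=M.T@(np.array(p)-s["ee_pos"]);t=0 if yawy is None else -((yawy-y+90)%180-90)/180
    return "pos",np.round(s["ee_pos"],4),"yawy",round(y,2),"tilt",np.round(M[:,2],3),"frac",np.round(d/.8,4),"turn",round(t,4)
E
python3 - <<'E'
from h import *
from workcell import *
d=snapshot("wrist");cv2.imwrite("pics/w1.png",d["img"][:,:,::-1]);np.savez("w1.npz",**d)
s=get_state();print(s["time"],*rel(s,[.559,.2015,.088],41.5));print(s["wrist_force"],np.round(d["cam_to_world"],3).tolist(),d["fx"])
E
```

```text
1.85 pos [0.558  0.2026 0.2314] yawy 41.58 tilt [-0.  0. -1.] frac [-1.900e-03 -1.000e-04  1.792e-01] turn 0.0004
[-0.02102795  0.71540366 -0.5407001 ] [[0.748, 0.634, 0.199, 0.507], [0.664, -0.713, -0.224, 0.26], [0.0, 0.299, -0.954, 0.374], [0.0, 0.0, 0.0, 1.0]] 378.4987207879884
```

View pics/w1.png

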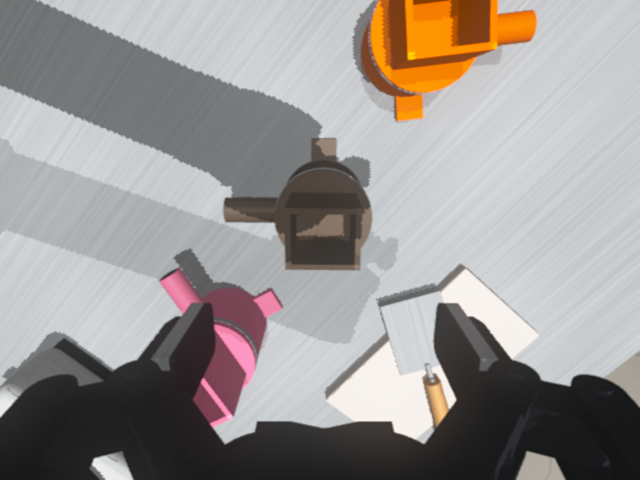

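The wrist view shows the dark chute rim at about (285-361, 209-269), aligned with the fingers. The pink chute is at about (215,385); I'll check the clearance to the left finger.

Run:
```python
from h import *
d=np.load("w1.npz")
w=ray(d,[(286,209),(362,209),(360.5,269),(286,269.5)],.13);print(w.round(4).tolist(),w.mean(0));e=np.roll(w,-1,0)-w;print([(round(np.linalg.norm(k),4),ang(k)) for k in e])
t=ray(d,(224,209),.047)[0];print(ang(t-w.mean(0)))
print("pink",ray(d,[(234,415),(205,330),(245,365)],.13))
c=np.array([.559,.2015]);u=np.array([np.cos(np.radians(41.5)),np.sin(np.radians(41.5))]);print("finger back",c-u*.057)
```

```text
[[0.5276, 0.1995], [0.5652, 0.2329], [0.5938, 0.2011], [0.5553, 0.1664]] [0.56049033 0.19995917]
[(np.float64(0.0503), np.float64(41.6)), (np.float64(0.0428), np.float64(-48.1)), (np.float64(0.0518), np.float64(-138.0)), (np.float64(0.0432), np.float64(129.9))]
-139.3
pink [[0.60449197 0.04322253]
 [0.54165732 0.09015874]
 [0.58221127 0.08584089]]
finger back [0.51630952 0.16373066]
```

Call:
apply_moves:
  motion:
    - [-0.0037,0,0.05,0,1]
    - [-0.0037,0,0.1,0,1]
    - [-0.0037,0,0.14,0,1]
    - [-0.0037,0,0.165,0,1]
    - [-0.0037,0,0.179,0,1]
    - [-0.0037,0,0.179,0,1]
    - [-0.0037,0,0.179,0,0.3]
    - [-0.0037,0,0.179,0,0.3]
    - [-0.0037,0,0.179,0,0.3]
    - [-0.0037,0,0.179,0,0.3]
    - [-0.0037,0,0.179,0,0.3]
    - [-0.0037,0,0.179,0,0.3]
    - [-0.0037,0,0.179,0,0.3]
    - [-0.0037,0,0.179,0,0.3]
  force: 50

```text
time: 3.25
ee_pos: [0.5613, 0.1995, 0.0898]
ee_rot: [0.411, 0.912, 0.001, 0.001]
wrist_force: [-2.3, -0.3, 6.6]
grip_width: 0.0512
finger_force: 52.5
```

Call:
apply_moves:
  motion:
    - [0,0,-0.02,0,0.3]
    - [0,0,-0.06,0,0.3]
    - [0,0,-0.11,0,0.3]
    - [0,0,-0.16,0,0.3]
    - [0,0,-0.21,0,0.3]
    - [0,0,-0.245,0,0.3]
    - [0,0,-0.245,0,0.3]
    - [0,0,-0.245,0,0.3]

```text
time: 4.05
ee_pos: [0.5601, 0.1992, 0.2833]
ee_rot: [0.411, 0.912, -0.0, -0.0]
wrist_force: [-0.6, -0.0, -6.5]
grip_width: 0.0514
finger_force: 54.6
```

Run:
```python
from h import *
from workcell import *
s=get_state();print(s["time"],*rel(s,[.536,-.202,.286],-4),s["grip_width"],s["finger_force"],s["wrist_force"])
```

```text
4.05 pos [0.5601 0.1992 0.2833] yawy 41.47 tilt [-0.001 -0.    -1.   ] frac [-0.3558 -0.3546 -0.0033] turn 0.2526 0.05141501089363844 54.637266397476196 [-0.56467795 -0.02850303 -6.52394738]
```

Call:
apply_moves:
  motion:
    - [-0.02,-0.02,0,0.015,0.3]
    - [-0.05,-0.05,0,0.035,0.3]
    - [-0.09,-0.09,0,0.065,0.3]
    - [-0.13,-0.13,0,0.095,0.3]
    - [-0.17,-0.17,0,0.125,0.3]
    - [-0.21,-0.21,0,0.155,0.3]
    - [-0.25,-0.25,0,0.185,0.3]
    - [-0.29,-0.29,0,0.215,0.3]
    - [-0.325,-0.325,0,0.24,0.3]
    - [-0.345,-0.345,0,0.25,0.3]
    - [-0.356,-0.355,0,0.2525,0.3]
    - [-0.356,-0.355,0,0.2525,0.3]
    - [-0.356,-0.355,0,0.2525,0.3]
    - [-0.356,-0.355,0,0.2525,0.3]

```text
time: 5.45
ee_pos: [0.537, -0.1995, 0.2837]
ee_rot: [0.73, 0.684, 0.0, -0.001]
wrist_force: [0.5, -0.2, -4.7]
grip_width: 0.0516
finger_force: 54.7
```

Run:
```python
from h import *
from workcell import *
s=get_state();print(s["time"],*rel(s,[.536,-.202,.286],-4),s["grip_width"],s["finger_force"],s["wrist_force"])
f=lambda im,x,y,w,h,k:cv2.resize(im[y:y+h,x:x+w],None,fx=k,fy=k,interpolation=cv2.INTER_CUBIC)
a=snapshot("scene");b=snapshot("side");w=snapshot("wrist")
for n,d in(("scene1",a),("side1",b),("w2",w)): np.savez(n+".npz",**d)
cv2.imwrite("pics/c3.png",np.hstack([f(a["img"],80,150,200,240,2),np.clip(f(b["img"],280,60,200,240,2)*1.0,0,255).astype('u1')])[:,:,::-1])
cv2.imwrite("pics/w2.png",w["img"][:,:,::-1])
```

```text
5.45 pos [ 0.537  -0.1995  0.2837] yawy -3.74 tilt [-0.     0.001 -1.   ] frac [-0.0032 -0.0011 -0.0029] turn 0.0014 0.05163878970396938 54.68951940536499 [ 0.52104538 -0.24592668 -4.74212628]
```

View pics/w2.png

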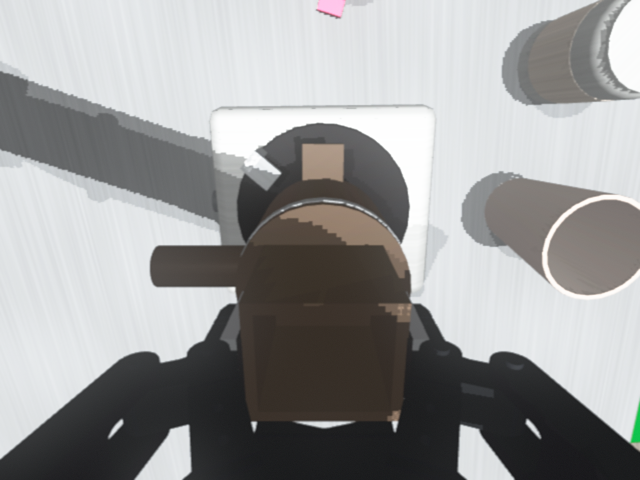

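View pics/c3.png

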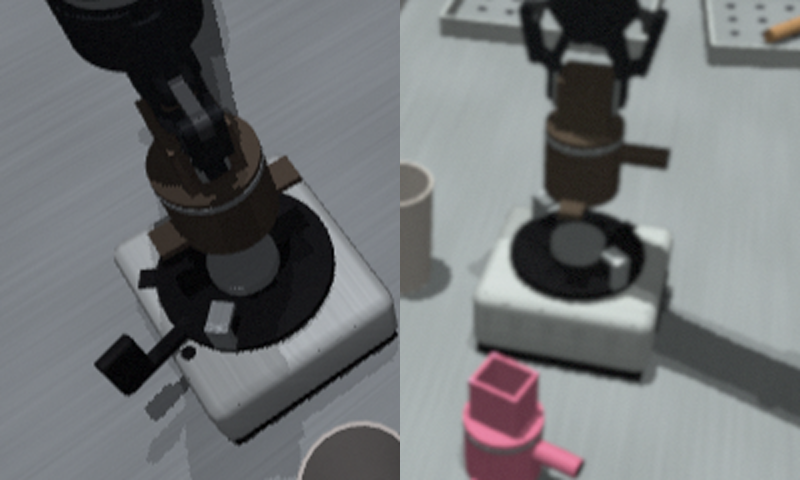

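The drum hangs square over the juicer, with its spout left in the wrist view. The housing's back-left edge runs (225,108) to (420,105), and the collar disc rim passes (238,205), (323,124) and (409,205).

Run:
```python
from h import *
from scipy.optimize import least_squares
d=np.load("w2.npz");g=cv2.cvtColor(d["img"],cv2.COLOR_RGB2GRAY)
# rim points: along rows scan from right (bright) inward to dark
P=[]
for y in range(140,250,5):
    r=g[y,360:430].astype(int);i=np.where(r<130)[0]
    if len(i):P.append((360+i[-1]+.5,y))
for x in range(300,372,4):
    c=g[112:175,x].astype(int);i=np.where(c<130)[0]
    if len(i):P.append((x,112+i[0]-.5))
w=ray(d,P,.106)
f=least_squares(lambda c:np.hypot(*(w-c).T)-.076,[.536,-.202],loss="soft_l1",f_scale=.001)
print(f.x,np.round((np.hypot(*(w-f.x).T)-.076)*1e3,1))
E_=[]
for x in range(235,420,5):
    c=g[85:120,x].astype(int);E_.append((x,85+np.argmax(np.diff(c))))
e=ray(d,E_,.085);v=cv2.fitLine(e.astype('f4'),cv2.DIST_HUBER,0,.01,.01).ravel();print("edge",ang(v[:2]),[p[1] for p in E_][::4])
# lugs/drum at yaw: chute bottom edge
S=np.load("scene1.npz");D=np.load("side1.npz")
```

```text
[ 0.5342879  -0.20475012] [  0.6  -0.    0.4   0.2   0.3   0.1   0.3   0.    0.    0.3   0.1   0.1
  -0.4   0.2   0.1  -0.5  -0.   -0.1   0.1  -0.3  -0.4 -12.4  -0.8  -0.7
  -0.5  -0.1  -0.3   0.4  -0.4  -0.2   0.1   0.6  -0.4  -0.4  -0.2   0.
   0.5   0.3  -0.3  -0.1]
edge -3.0 [np.int64(108), np.int64(108), np.int64(107), np.int64(107), np.int64(108), np.int64(107), np.int64(108), np.int64(106), np.int64(107), np.int64(106)]
```

Call:
apply_moves:
  motion:
    - [-0.003,-0.001,0.02,0,0.3]
    - [-0.0058,-0.0021,0.045,0,0.3]
    - [-0.0058,-0.0021,0.065,0,0.3]
    - [-0.0058,-0.0021,0.076,0,0.3]
    - [-0.0058,-0.0021,0.08,0,0.3]
    - [-0.0058,-0.0021,0.08,0,0.3]
    - [-0.0058,-0.0021,0.08,0,0.3]

```text
time: 6.3
ee_pos: [0.535, -0.2067, 0.221]
ee_rot: [0.731, 0.682, 0.0, 0.001]
wrist_force: [0.2, 0.1, -4.3]
grip_width: 0.0516
finger_force: 54.6
```

Run:
```python
from h import *
from workcell import *
s=get_state();print(s["time"],*rel(s,[.535,-.204,.206],-3.7),s["grip_width"],s["finger_force"],s["wrist_force"])
f=lambda im,x,y,w,h,k:cv2.resize(im[y:y+h,x:x+w],None,fx=k,fy=k,interpolation=cv2.INTER_CUBIC)
a=snapshot("scene");b=snapshot("side");w=snapshot("wrist")
for n,d in(("scene2",a),("side2",b),("w3",w)): np.savez(n+".npz",**d)
top=np.hstack([f(a["img"],120,200,160,120,2.5),f(b["img"],300,120,120,90,400/120)])
cv2.imwrite("pics/c4.png",np.vstack([top,cv2.resize(w["img"][60:300,100:500],(800,480))[:300]])[:,:,::-1])
```

```text
6.3 pos [ 0.535  -0.2067  0.221 ] yawy -3.96 tilt [ 0.002 -0.    -1.   ] frac [ 0.0034 -0.0003  0.0188] turn -0.0014 0.051568983403164306 54.55518901348114 [ 0.18387873  0.08978182 -4.26584053]
```

View pics/c4.png

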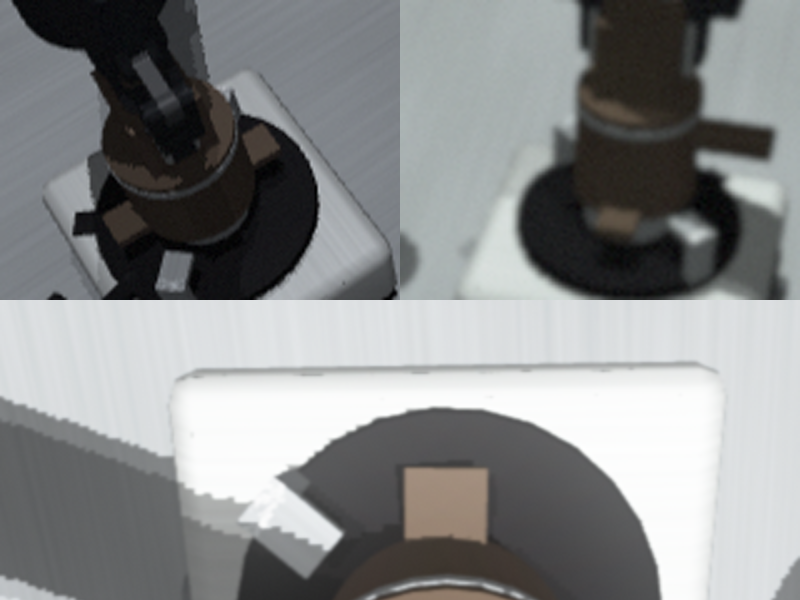

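The wrist view shows the near lug at (302-344, 144) and the collar rim around it. Next, I'll measure the drum's offset from the collar in that same image.

Run:
```python
from h import *
from workcell import *
from scipy.optimize import least_squares
d=np.load("w3.npz");g=cv2.cvtColor(d["img"],cv2.COLOR_RGB2GRAY)
P=[]
for y in range(150,260,5):
    i=np.where(g[y,380:450]<130)[0]
    if len(i):P.append((380+i[-1]+.5,y))
for x in range(290,380,4):
    i=np.where(g[104:190,x]<130)[0]
    if len(i):P.append((x,104+i[0]-.5))
w=ray(d,P,.106)
f=least_squares(lambda c:np.hypot(*(w-c).T)-.076,[.536,-.202],loss="soft_l1",f_scale=.001)
print("disc",f.x,np.median(abs(np.hypot(*(w-f.x).T)-.076)))
l=ray(d,[(302,144.3),(344,144.3)],.138);print("lug",l,np.linalg.norm(l[1]-l[0]),ang(l[1]-l[0]))
m=l.mean(0);a=np.radians(-4+90);print("drum centre from lug",m-.060*np.array([np.cos(a),np.sin(a)]))
e=ray(d,[(196.,95.5),(448,91.3)],.088);print("edge",ang(e[1]-e[0]))
Q=[]
for i in range(6): 
    snapshot("wrist");s=get_state();Q.append(s["ee_pos"])
print(np.round(np.mean(Q,0),4),np.round(np.std(Q,0),4))
# scene: both lugs outer top-edge mids, side: near lug
S=np.load("scene2.npz")
```

```text
disc [ 0.53461875 -0.20486704] 0.00024290124332009
lug [[ 0.52681858 -0.1452844 ]
 [ 0.55116519 -0.14696863]] 0.024404804042541813 -4.0
drum centre from lug [ 0.5348065  -0.20598036]
edge -3.1
[ 0.5345 -0.2067  0.2205] [0.0001 0.0001 0.0002]
```

Call:
apply_moves:
  motion:
    - [0.002,0,0.004,0,0.3]
    - [0.002,0,0.007,0,0.3]
    - [0.002,0,0.0095,0,0.3]
    - [0.002,0,0.011,0,0.3]
    - [0.002,0,0.012,0,0.3]
    - [0.002,0,0.012,0,0.3]
    - [0.002,0,0.012,0,0.3]

```text
time: 7.45
ee_pos: [0.5345, -0.2051, 0.2106]
ee_rot: [0.731, 0.682, 0.0, 0.0]
wrist_force: [-0.3, -0.6, -4.7]
grip_width: 0.0513
finger_force: 54.7
```

Call:
apply_moves:
  motion:
    - [0,0,0.0006,0,0.3]
    - [0,0,0.0012,0,0.3]
    - [0,0,0.0012,0,0.3]
    - [0,0,0.0012,0,0.3]

```text
time: 7.85
ee_pos: [0.5346, -0.2051, 0.2099]
ee_rot: [0.731, 0.682, 0.0, 0.0]
wrist_force: [-1.1, 0.4, -1.5]
grip_width: 0.0512
finger_force: 54.8
```

Call:
apply_moves:
  motion:
    - [0,0,0.0006,0,0.3]
    - [0,0,0.0009,0,0.3]
    - [0,0,0.0009,0,0.3]
    - [0,0,0.0009,0,0.3]

```text
time: 8.25
ee_pos: [0.5346, -0.2052, 0.2098]
ee_rot: [0.731, 0.682, 0.0, 0.0]
wrist_force: [-3.9, 1.4, 6.5]
grip_width: 0.0515
finger_force: 55.6
```

Seated with 6.5 N upward. Now I'll open the fingers, rise straight up and look.

Call:
apply_moves:
  motion:
    - [0,0,0,0,0.5]
    - [0,0,0,0,0.7]
    - [0,0,0,0,1]
    - [0,0,0,0,1]
    - [0,0,0,0,1]
    - [0,0,0,0,1]
    - [0,0,-0.03,0,1]
    - [0,0,-0.08,0,1]
    - [0,0,-0.13,0,1]
    - [0,0,-0.16,0,1]
    - [0,0,-0.16,0,1]
    - [0,0,-0.16,0,1]

```text
time: 9.45
ee_pos: [0.5346, -0.2051, 0.3368]
ee_rot: [0.731, 0.682, 0.0, 0.0]
wrist_force: [0.1, -0.5, -0.4]
grip_width: 0.0852
finger_force: 0.0
```

Run:
```python
from h import *
from workcell import *
s=get_state();print(s["time"],*rel(s,[.535,-.204,.206],-3.7),s["grip_width"],s["q"])
f=lambda im,x,y,w,h,k:cv2.resize(im[y:y+h,x:x+w],None,fx=k,fy=k,interpolation=cv2.INTER_CUBIC)
a=snapshot("scene");b=snapshot("side");w=snapshot("wrist")
for n,d in(("scene3",a),("side3",b),("w4",w)): np.savez(n+".npz",**d)
top=np.hstack([f(a["img"],120,200,160,120,2.5),f(b["img"],300,120,120,90,400/120)])
cv2.imwrite("pics/c5.png",np.vstack([top,cv2.resize(w["img"][60:300,100:500],(500,300))[:,:,] if 0 else np.hstack([cv2.resize(w["img"][:,:],(400,300)),f(a["img"],120,260,100,75,4)])])[:,:,::-1])
```

```text
9.45 pos [ 0.5346 -0.2051  0.3368] yawy -3.98 tilt [ 0.001  0.    -1.   ] frac [0.0014 0.0003 0.1635] turn -0.0015 0.08524821830184567 [-0.33290245  0.14087379  0.73912591  1.49949605 -0.09504343  1.53727585
  0.3350107 ]
```

View pics/c5.png

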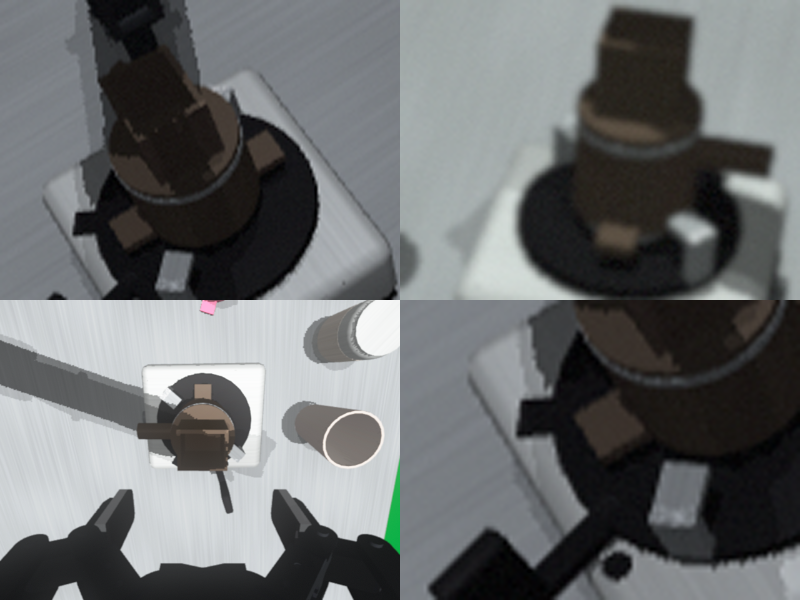

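The drum is upright on the pedestal, with its spout towards the front and the lugs between the claws. Next is the lever: I'll refine its position and check the jug clearance.

Run:
```python
from h import *
from workcell import *
S=np.load("scene0.npz");d=np.load("w4.npz")
print("jug rim",ray(S,[(231,395),(290,390),(260,365),(260,415)],.14).mean(0))
g=cv2.cvtColor(d["img"],cv2.COLOR_RGB2GRAY)
k=(g<60).astype('u1');k[:,:340]=0;k[:, 400:]=0;k[:296]=0;k[360:]=0
n,L,st,ce=cv2.connectedComponentsWithStats(k)
for i in range(1,n):
    if st[i,4]>30: 
        c=cv2.findContours((L==i).astype('u1'),0,2)[0][0];print(st[i],ce[i]);r=cv2.boxPoints(cv2.minAreaRect(c));print(r,ray(d,r,.158).round(4).tolist())
s=get_state();print(*rel(s,[.5645,-.325,.26],13.2))
print(d["cam_to_world"][:3,3])
```

```text
jug rim [ 0.75663482 -0.23810686]
[353 296  13  18 148] [358.41891892 303.54054054]
[[352.71997 296.04   ]
 [362.8     294.6    ]
 [365.24    311.68002]
 [355.15997 313.12003]] [[0.5548, -0.2902], [0.5643, -0.2894], [0.5659, -0.3073], [0.5563, -0.3082]]
pos [ 0.5339 -0.2046  0.3353] yawy -3.97 tilt [-0.002  0.001 -1.   ] frac [-0.1475  0.0488  0.0939] turn -0.0954
[ 0.54000814 -0.12826599  0.47796517]
```

Call:
apply_moves:
  motion:
    - [-0.05,0.016,0,-0.04,0.7]
    - [-0.1,0.032,0,-0.08,0.7]
    - [-0.135,0.045,0.01,-0.0954,0.7]
    - [-0.1475,0.0488,0.05,-0.0954,0.7]
    - [-0.1475,0.0488,0.1,-0.0954,0.7]
    - [-0.1475,0.0488,0.15,-0.0954,0.7]
    - [-0.1475,0.0488,0.169,-0.0954,0.7]
    - [-0.1475,0.0488,0.169,-0.0954,0.7]
    - [-0.1475,0.0488,0.169,-0.0954,0.7]

```text
time: 10.5
ee_pos: [0.5658, -0.3258, 0.2029]
ee_rot: [0.621, 0.784, 0.0, 0.001]
wrist_force: [0.1, -0.3, 0.3]
grip_width: 0.0599
finger_force: 0.0
```

Run:
```python
from h import *
from workcell import *
d=snapshot("wrist")
s=get_state();print(s["time"],*rel(s,[.5645,-.325,.122],13.2),s["grip_width"],s["wrist_force"])
f=lambda im,x,y,w,h,k:cv2.resize(im[y:y+h,x:x+w],None,fx=k,fy=k,interpolation=cv2.INTER_CUBIC)
a=snapshot("scene");np.savez("w5.npz",**d)
k=(d["img"].max(2)<70).astype('u1')
for y in range(220,480,20): # dark runs in the middle columns
    r=np.flatnonzero(np.diff(np.r_[0,k[y],0]));print(y,r.reshape(-1,2).tolist()[:6])
cv2.imwrite("pics/w5.png",d["img"][:,:,::-1])
```

```text
10.55 pos [ 0.5662 -0.3261  0.2038] yawy 13.2 tilt [ 0.003 -0.002 -1.   ] frac [ 0.0021 -0.002   0.1023] turn 0.0 0.059698839473332786 [-0.07271988  0.15567503 -0.04769339]
220 [[313, 329]]
240 [[310, 331]]
260 [[311, 330]]
280 [[311, 330]]
300 [[241, 249], [400, 408]]
320 [[205, 215], [232, 250], [399, 418], [434, 444]]
340 [[193, 205], [222, 250], [399, 427], [444, 457]]
360 [[110, 140], [171, 244], [405, 478], [509, 540]]
380 [[84, 237], [412, 566]]
400 [[61, 234], [415, 588]]
420 [[39, 241], [408, 611]]
440 [[16, 93], [97, 150], [182, 468], [499, 552], [556, 634]]
460 [[0, 136], [184, 465], [513, 640]]
```

Run:
```python
from h import *
d=np.load("w5.npz")
k=(d["img"].max(2)<70)[:,300:345]
r=k.sum(1);print([(y,int(r[y])) for y in range(150,300,6)])
for p in [(310.5,235),(331,235),(310.5,285),(330,285)]: print(p,ray(d,p,.158).round(4))
```

```text
[(150, 11), (156, 11), (162, 8), (168, 11), (174, 12), (180, 13), (186, 13), (192, 15), (198, 17), (204, 18), (210, 17), (216, 17), (222, 17), (228, 18), (234, 19), (240, 21), (246, 21), (252, 19), (258, 19), (264, 19), (270, 19), (276, 19), (282, 19), (288, 10), (294, 0)]
(310.5, 235) [[ 0.5554 -0.3103]]
(331, 235) [[ 0.5657 -0.3079]]
(310.5, 285) [[ 0.5616 -0.338 ]]
(330, 285) [[ 0.5719 -0.3356]]
```

Call:
apply_moves:
  motion:
    - [0.002,-0.002,0.03,0,0.7]
    - [0.002,-0.002,0.06,0,0.7]
    - [0.002,-0.002,0.085,0,0.7]
    - [0.002,-0.002,0.1,0,0.7]
    - [0.002,-0.002,0.1,0,0.7]
    - [0.002,-0.002,0.1,0,0.4]
    - [0.002,-0.002,0.1,0,0]
    - [0.002,-0.002,0.1,0,0]
    - [0.002,-0.002,0.1,0,0]
    - [0.002,-0.002,0.1,0,0]
    - [0.002,-0.002,0.1,0,0]
    - [0.002,-0.002,0.1,0,0]
    - [0.002,-0.002,0.1,0,0]
  force: 40

```text
time: 11.9
ee_pos: [0.5639, -0.3247, 0.1228]
ee_rot: [0.621, 0.784, 0.0, 0.001]
wrist_force: [-0.3, 0.2, 5.8]
grip_width: 0.0115
finger_force: 41.4
```

```bash
cat > arc.py <<'E'
from h import *
from workcell import *
import sys
c=np.array([.535,-.204]);s=get_state()
p=s["ee_pos"][:2]-c;a0=ang(p);r=np.hypot(*p);print(s["time"],"az",a0,"r",r,s["grip_width"],s["finger_force"],s["wrist_force"],s["wrist_torque"],*rel(s,s["ee_pos"]))
end=float(sys.argv[1]);n=int(sys.argv[2])
M=R.from_quat(s["ee_rot"]).as_matrix()
for i in range(1,n+1):
    t=np.radians((end-a0)*i/n);q=np.array([[np.cos(t),-np.sin(t)],[np.sin(t),np.cos(t)]])@p-p
    print((M.T@np.r_[q,0]/.8).round(4)[:2].tolist(),round(-np.degrees(t)/180,4))
E
python3 arc.py -126.5 16
```

```text
11.9 az -76.5 r 0.12408584898280503 0.011466132579631723 41.41300141811371 [-0.33792922  0.17090418  5.78897199] [0.06482022 0.1218827  0.00587544] pos [ 0.5639 -0.3247  0.1228] yawy 13.2 tilt [ 0.002 -0.001 -1.   ] frac [0. 0. 0.] turn 0
[0.0002, -0.0085] 0.0174
[0.0008, -0.0169] 0.0347
[0.002, -0.0253] 0.0521
[0.0035, -0.0336] 0.0694
[0.0055, -0.0418] 0.0868
[0.008, -0.0499] 0.1042
[0.0109, -0.0578] 0.1215
[0.0142, -0.0656] 0.1389
[0.018, -0.0732] 0.1562
[0.0221, -0.0806] 0.1736
[0.0267, -0.0877] 0.191
[0.0316, -0.0946] 0.2083
[0.0369, -0.1012] 0.2257
[0.0426, -0.1075] 0.2431
[0.0485, -0.1134] 0.2604
[0.0548, -0.1191] 0.2778
```

Call:
apply_moves:
  motion:
    - [0.0002,-0.0085,0,0.0174,0]
    - [0.0008,-0.0169,0,0.0347,0]
    - [0.002,-0.0253,0,0.0521,0]
    - [0.0035,-0.0336,0,0.0694,0]
    - [0.0055,-0.0418,0,0.0868,0]
    - [0.008,-0.0499,0,0.1042,0]
    - [0.008,-0.0499,0,0.1042,0]
    - [0.008,-0.0499,0,0.1042,0]

```text
time: 12.7
ee_pos: [0.5235, -0.3274, 0.1228]
ee_rot: [0.741, 0.672, 0.001, 0.001]
wrist_force: [-0.8, 0.5, 6.5]
grip_width: 0.0114
finger_force: 41.6
```

```bash
python3 arc.py -126.5 10
```

```text
12.7 az -95.3 r 0.12388979846999489 0.011402571585500395 41.625972390174866 [-0.77594974  0.47707131  6.4664114 ] [ 0.0633288   0.15443489 -0.08573227] pos [ 0.5235 -0.3274  0.1228] yawy -5.57 tilt [ 0.002 -0.    -1.   ] frac [0. 0. 0.] turn 0
[0.0002, -0.0084] 0.0173
[0.0008, -0.0168] 0.0347
[0.0019, -0.0252] 0.052
[0.0035, -0.0335] 0.0693
[0.0055, -0.0417] 0.0867
[0.008, -0.0497] 0.104
[0.0109, -0.0577] 0.1213
[0.0142, -0.0654] 0.1387
[0.0179, -0.073] 0.156
[0.022, -0.0803] 0.1733
```

Turning freely. I'll continue to the bar.

Call:
apply_moves:
  motion:
    - [0.0002,-0.0084,0,0.0173,0]
    - [0.0008,-0.0168,0,0.0347,0]
    - [0.0019,-0.0252,0,0.052,0]
    - [0.0035,-0.0335,0,0.0693,0]
    - [0.0055,-0.0417,0,0.0867,0]
    - [0.008,-0.0497,0,0.104,0]
    - [0.0109,-0.0577,0,0.1213,0]
    - [0.0142,-0.0654,0,0.1387,0]
    - [0.0179,-0.073,0,0.156,0]
    - [0.0179,-0.073,0,0.156,0]
    - [0.022,-0.0803,0,0.1733,0]
    - [0.022,-0.0803,0,0.1733,0]
    - [0.022,-0.0803,0,0.1733,0]

```text
time: 14.0
ee_pos: [0.4617, -0.3034, 0.1227]
ee_rot: [0.894, 0.448, 0.001, 0.0]
wrist_force: [-0.6, 1.8, 6.9]
grip_width: 0.0118
finger_force: 41.7
```

```bash
python3 arc.py -126.5 1
```

```text
14.0 az -126.4 r 0.12349483358553086 0.011761696747999708 41.70579671859741 [-0.6495867   1.81962376  6.94502547] [ 0.22763367  0.17796143 -0.03236885] pos [ 0.4617 -0.3034  0.1227] yawy -36.74 tilt [ 0.002  0.    -1.   ] frac [0. 0. 0.] turn 0
[-0.0, -0.0003] 0.0006
```

Call:
apply_moves:
  motion:
    - [0,0,0,0,0.2]
    - [0,0,0,0,0.4]
    - [0,0,0,0,0.6]
    - [0,0,0,0,0.6]
    - [0,0,0,0,0.6]
    - [0,0,-0.03,0,0.6]
    - [0,0,-0.08,0,0.6]
    - [0,0,-0.14,0,0.6]
    - [0,0,-0.2,0,0.6]
    - [-0.05,0,-0.24,0,0.6]
    - [-0.05,0,-0.24,0,0.6]
    - [-0.05,0,-0.24,0,0.6]

```text
time: 15.2
ee_pos: [0.4362, -0.3368, 0.3144]
ee_rot: [0.895, 0.447, 0.001, 0.001]
wrist_force: [0.3, -0.0, -0.6]
grip_width: 0.0514
finger_force: 0.0
```

Run:
```python
from h import *
from workcell import *
s=get_state();print(s["time"],s["ee_pos"],s["wrist_force"])
f=lambda im,x,y,w,h,k:cv2.resize(im[y:y+h,x:x+w],None,fx=k,fy=k,interpolation=cv2.INTER_CUBIC)
a=snapshot("scene");b=snapshot("side");w=snapshot("wrist");np.savez("w6.npz",**w);np.savez("scene6.npz",**a)
cv2.imwrite("pics/c6.png",np.vstack([np.hstack([f(a["img"],120,200,160,120,2.5),f(b["img"],300,120,120,90,400/120)]),np.hstack([cv2.resize(w["img"],(400,300)),cv2.resize(a["img"],(400,300))])])[:,:,::-1])
```

```text
15.2 [ 0.43617817 -0.33683214  0.31441477] [ 0.28012078 -0.03823593 -0.58033983]
```

View pics/c6.png

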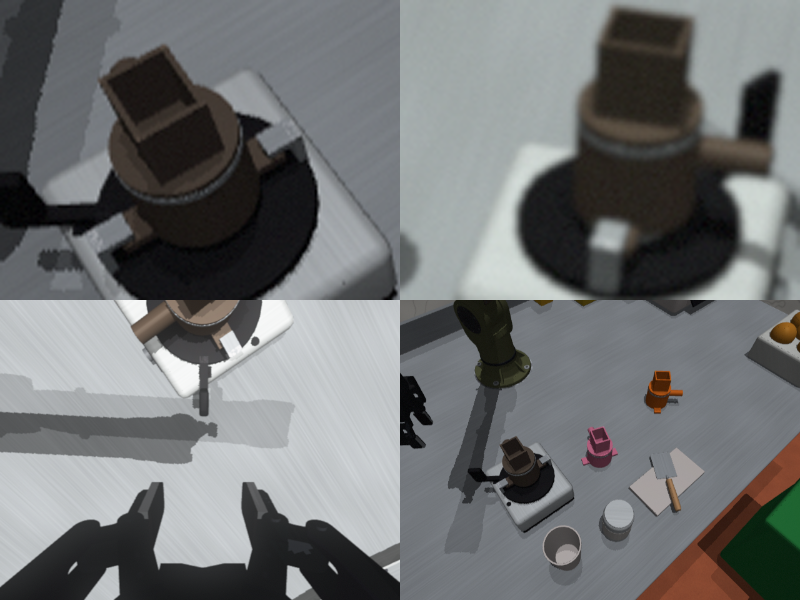

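The claws stand over the lugs and the lever covers the bar. I'll check the claw angles numerically: the tops are at scene crop (281,133) and (105,235).

Run:
```python
from h import *
S=np.load("scene6.npz");c=lambda *p:(np.array(p)+.5)/2.5-.5+np.array([120,200])
w=ray(S,c((281,133),(105,235)),.138);print(w,w.mean(0),ang(w[0]-w[1]))
t=ray(S,c((102,82),(163,48),(222,115),(135,138)),.25);print("chute",t.round(4).tolist())
w=ray(S,c((102,82),(163,46),(196,103),(135,138)),.25);print(w.mean(0),[ang(k) for k in np.roll(w,-1,0)-w])
```

```text
[[ 0.54072667 -0.13910229]
 [ 0.53069047 -0.26904542]] [ 0.53570857 -0.20407386] 85.6
chute [[0.51, -0.2224], [0.512, -0.1827], [0.5737, -0.1813], [0.555, -0.2271]]
[ 0.53326266 -0.2049544 ] [np.float64(88.8), np.float64(-7.8), np.float64(-93.4), np.float64(174.1)]
```

```bash
python3 -c "
from workcell import *
print(finish_job())"
```

```text
the job is handed in; nothing more can be done
None
```

The job is handed in at about 15 s: the drum is upright on the pedestal with its spout to the front, and the collar is turned until the lever stands over the bar and the claws are over the lugs. The cup, jug, spatula and look-alikes were left untouched.

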